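# Release the pawl of a ratchet lift with a spatula

## Robot

A 6-joint arm with a two-finger parallel gripper is mounted at the origin on a cart in front of the work surface, level with it; the furniture and walls round the work are solid. World frame = base frame: x ahead of the robot, y to its left, z up, the work surface at z = 0. Lengths are in m, angles in rad, forces in N, time in s.
With the tool pointing down it reaches from about 0.3 to 0.825 m from the base axis. Payload 5.4 kg.
Tool frame: the origin (TCP) lies midway between the tips of the shut fingers; the grasp point (between the pads) lies behind it (grip_depth is the z of the grasp point in the tool frame, in m); z points along the fingers, y is the line along which they close (so a half turn about z gives the same grasp; the last joint's range is limited). The gripper opens to 92 mm and grips with 3 to 60 N. Pads are 20 mm wide; open, the fingers measure 128 mm over their backs; the gripper's body (75 mm by 189 mm) begins 69 mm behind the grasp point.
Start: joints at [-1.414, 0.158, 1.597, -0, 1.386, -0.21], TCP at [0.206, -0.537, 0.215] pointing down, gripper open.
Joint ranges: [-2.91, 2.91], [-0.94, 2.29], [0.18, 2.7], [-1.29, 4.43], [0.17, 2.64], [-3, 3]. Speed limits (rad/s): [2.57, 2.57, 3.14, 3.14, 3.14, 3.14].

## Interface

Orientations are given as [roll, pitch, yaw] about the fixed x, y, z axes, in that order (R = Rz(yaw) Ry(pitch) Rx(roll)).
In Python, from plant import read_state, grab_frame, get_calibration, close_job, outline_of, place_of, grip_depth gives the robot as it stands. The module is installed in compiled form; this text tells all that it offers.
- The arm moves only by the shell command python3 -m pendant 'ROWS' [FORCE]. ROWS is JSON, a list of rows, each an object with "linear": the shift along the world's x, y, z in mm, a list of three; "twist": the turn, a rotation vector about the world's x, y, z in rad, a list of three; "gripper": the opening in per cent of the stroke, from 0 (shut) to 100 (fully open). A call has 1 to 20 rows; each row shifts and turns the commanded pose from where the row before left it; what a row does not reach is not made up. A row lasts 1/8 s, in which the tool goes at most 62.5 mm and 10.7 degrees, less where a joint would pass 70% of its speed; a pose out of reach is approached as far as the arm can. A call with a gripper value outside its range is refused whole. The fingers move at their own pace and stop on an object; FORCE is the grip in N (left out, the last holds). Time passes only in rows, so rows that do not move let the fingers close. It gives the time, the measured TCP pose, the force, the opening and the grip force at its end, in the units of the state.
- read_state(): the state, without advancing time (a new reading comes with each control period).
- grab_frame(name): name is "scene" or "side" or "wrist"; returns the picture (480x640x3 uint8, red, green, blue); there is no depth.
- get_calibration(name): a dict with "K" (3x3 intrinsics, pixels), "k1" (the pictures are not rectified: a ray, as slopes to the right and down, at radius r is drawn at 1 + k1 r^2 times it, then the intrinsics apply), "R" (3x3) and "t" (3): a world point X has camera coordinates R X + t. Camera axes: x right, y down, z forward; pixel columns grow to the right and rows downward; lengths in m; the calibration is good to about 2 mm. A picture is of the moment at which its call begins: read the wrist's pose just before it. get_calibration takes no time and is no camera call; for the wrist camera it gives the pose at the moment of the call.
- close_job(): hands the job in; it is judged then, once.
Trained networks look in the newest picture that a camera, given by its name, has taken for a name from the list of things; names that differ only in an ending like _2 or _b are one class to them, and where a whole thing is asked for, a point or a joint stands for the part that bears it (a point fixed in the world has none). Each returns a list of dicts, best first, with "conf" (0 to 1); they miss things now and then, are a little off and sometimes report something else, mostly with a low value. They report only what shows in the picture. A call takes as long as a camera call. They do not tell look-alikes from the thing itself.
- outline_of(camera, label): "mask" (480x640 bool, what is visible of it) and "at" ([column, row] in pixels, amid what is visible of it).
- place_of(camera, label): "at" ([column, row] in pixels: a listed point, or the origin of a listed thing).
The state is a dict: "clock": time; "joints": joint angles; "joint_vel": joint speeds; "effort": joint torques, N m; "tool_pos": TCP position; "orientation": TCP orientation; "wrist_force": force on the tool from outside, world axes, zero at the start; "wrist_torque": the same for the moment, N m; "opening": finger opening in m; "grip_force": force on a finger pad.
Only numpy, scipy, OpenCV 4.12 (cv2) and the standard library are available. Lean on these libraries where they do the work, as an engineer would, in place of code of your own. Each camera call takes 0.05 s, during which the arm holds its last target. There are 200 camera calls.

## Task

The sample pot stands on the raised platform of the small ratchet lift. Pick up the double-ended spatula, put one of its ends under the tail of the lift's pawl and flick the tail up, so that the pawl lets go and the platform sinks to the bottom with the pot still standing on it. Touch the lift only with the spatula, not with the gripper, leave the pawl off, and lay the spatula back down on the bench, clear of the lift.

Things in the scene. Friction and masses are not known exactly. Their poses are not given: they have to be found in the camera images.
- lift: fixed bench lift: grey base (x -65 to 125, y -65 to 65, 12 mm high), two posts, grey yoke (x -30 to 12, y -38 to 38, z 162 to 192 mm), steel toothed bar, platform behind (x 8 to 116 mm), top at 110 mm when up, 30 when down. Freed, it sinks by itself in about 3 s. Origin on the bench between the posts; x from front (pawl side, facing the robot) to back, y to the left seen from the robot, z up.
- pawl (a joint): hinge of the dark steel pawl on the yoke's front; axis along the lift's x, at y 10, z 176 mm of the lift. 0 rad: hook under a tooth, tail level, lift held. Grows as the tail rises (limit 1.2); from about 0.2 the hook is clear of the teeth. Stiff: it stays where it is left. Raising the tail takes 0.5 to 2 N.
- pawl_tail (a point): point under the pawl's tail where the tool goes: at x -38, y 70, z 171 mm of the lift while the pawl is down, 60 mm out from the hinge; it turns with the pawl. The tail is a level bar, 9 mm wide along the lift's x, 10 mm high, reaching 95 mm from the hinge to the lift's left. For 60 mm behind it nothing stands at this height, so a rod goes in under it along the lift's x.
- spatula: double-ended steel spatula 219 mm long, 30 g, on the bench beside a marker and a pen (85 mm apart, any order). Origin mid-length on its underside, y along it. Round green grip, 11 mm thick, axis 6 mm up, at y -16 to 60 mm; 3 mm rod out to flat ends, 10 x 2 mm at y -110 to -74 (the longer free end, starts pointing away from the robot) and 8 x 2 mm at y 88 to 110.
- pot: white sample pot with screw lid, 54 mm diameter, 68 mm high, about 60 g; origin at the centre of its underside. It starts standing on the raised platform, about 66 mm behind the lift's origin. Similar pots on the bench are not part of the job.
Not all that is in view belongs to the job. Several things have the shape of the spatula; the one meant has the colours described above.

How it is judged:
On the way:
1. the spatula raises the pawl's tail while the pot is still up (value of joint pawl above 0.12 rad and contact force between spatula and lift above 0.05 N and height (world z) of pot above 0.07 m), for 0.02 s.
At the end, for the whole second after the job is handed in: the pawl is off (over 0.12 rad), the pot stands upright (0.15 rad) and still on the lowered platform (underside 25 to 40 mm above the bench, within 30 mm of the platform's middle), and the spatula lies still on the bench (origin below 20 mm), not touching the lift (value of joint pawl above 0.12 rad and height (world z) of pot between 0.025 and 0.04 m and x of pot in the frame of lift between 0.03 and 0.1 m and y of pot in the frame of lift between -0.03 and 0.03 m and angle between pot's own z axis and vertical below 0.15 rad and linear speed of pot below 0.01 m/s and height (world z) of spatula below 0.02 m and linear speed of spatula below 0.03 m/s and contact force between spatula and lift below 0.05 N).
It fails at once if the gripper touches the lift (contact force between any of the fingers, the arm and lift above 1 N).
It fails at once if the pot is tipped or knocked (angle between pot's own z axis and vertical above 0.5 rad or contact force between spatula and pot above 1 N).
It also fails if it takes over 59 s, if anything falls off the work surface, if the arm or the gripper's body presses on something with over 40 N, if the wrist force passes 120 N, or if a joint passes its speed limit or range.

## Working session

There is one attempt and no reset: what is moved stays moved. The work goes in short steps, Python scripts to look and compute and a shell command to move; the robot and the scene stay as the last step left them, time stands still between calls to the robot, and variables do not carry over. Pictures are saved under pics/ and viewed, at most 10 in all, crops included, and the job is handed in when it is done.

```bash
mkdir -p pics
cat > h.py <<'E'
import numpy as np,cv2
from plant import *
def ray(cam,px,cal=None):
    c=cal or get_calibration(cam);K=np.array(c["K"],float);k=c["k1"]
    d=np.array([(px[0]-K[0,2])/K[0,0],(px[1]-K[1,2])/K[1,1]]);u=d.copy()
    for _ in range(30): u=d/(1+k*(u@u))
    R=np.array(c["R"]);t=np.array(c["t"])
    v=R.T@np.array([u[0],u[1],1]);return -R.T@t,v/np.linalg.norm(v)
def onz(cam,px,z,cal=None):
    o,v=ray(cam,px,cal);return o+v*(z-o[2])/v[2]
def tri(rs):
    A=sum(np.eye(3)-np.outer(v,v) for o,v in rs);b=sum((np.eye(3)-np.outer(v,v))@o for o,v in rs)
    p=np.linalg.solve(A,b);return p,[np.linalg.norm(np.cross(p-o,v)) for o,v in rs]
def proj(cam,X,cal=None):
    c=cal or get_calibration(cam);p=np.array(c["R"])@X+np.array(c["t"]);u=p[:2]/p[2];u=u*(1+c["k1"]*(u@u));K=np.array(c["K"])
    return K[:2,:2]@u+K[:2,2]
def save(n,im): cv2.imwrite("pics/"+n,im[...,::-1])
E
python3 - <<'E'
from h import *
np.set_printoptions(precision=4,suppress=True)
for c in ["scene","side"]:
    im=grab_frame(c);save(c+"0.png",im)
    print(c,"cam at",ray(c,(320,240))[0])
    for l in ["lift","pawl","pawl_tail","spatula","pot"]:
        for d in place_of(c,l)[:5]: print(c,l,np.round(d["at"],1),round(d["conf"],2),onz(c,d["at"],{"pawl_tail":.171,"pawl":.176,"pot":.11}.get(l,0)))
s=read_state();print(s["clock"],s["tool_pos"],s["orientation"],grip_depth)
E
```

```text
scene cam at [-0.1796  0.3629  0.9644]
scene lift [242.8 299.1] 0.84 [0.6094 0.0693 0.    ]Traceback (most recent call last):
  File "<stdin>", line 7, in <module>
ValueError: it knows: lift, pawl_tail, pot, spatula
```

Run:
```python
from h import *
np.set_printoptions(precision=4,suppress=True)
for c in ["scene","side"]:
    im=grab_frame(c);save(c+"0.png",im)
    print(c,"cam at",ray(c,(320,240))[0])
    for l in ["lift","pawl_tail","spatula","pot"]:
        for d in place_of(c,l)[:5]: print(c,l,np.round(d["at"],1),round(d["conf"],2),onz(c,d["at"],{"pawl_tail":.171,"pot":.11}.get(l,0)))
s=read_state();print(s["clock"],s["tool_pos"],s["orientation"],grip_depth)
```

```text
scene cam at [-0.1796  0.3629  0.9644]
scene lift [242.6 295.7] 0.78 [0.6193 0.0649 0.    ]
scene pawl_tail [218.8 276.3] 0.9 [0.5509 0.136  0.171 ]
scene spatula [436.6 273.1] 0.69 [ 0.4276 -0.3835  0.    ]
scene pot [212.2 252.7] 0.56 [0.6838 0.1002 0.11  ]
side cam at [0.0798 0.6251 0.8069]
side lift [251.1 314.7] 0.75 [0.6102 0.0724 0.    ]
side pawl_tail [242.4 283.3] 0.79 [0.5546 0.1442 0.171 ]
side spatula [384.5 320.2] 0.81 [ 0.39   -0.0669 -0.    ]
side pot [212.6 265. ] 0.63 [0.6773 0.0928 0.11  ]
0.6 [ 0.2062 -0.5368  0.2146] [ 3.1416 -0.      0.3668] -0.0187
```

View pics/scene0.png

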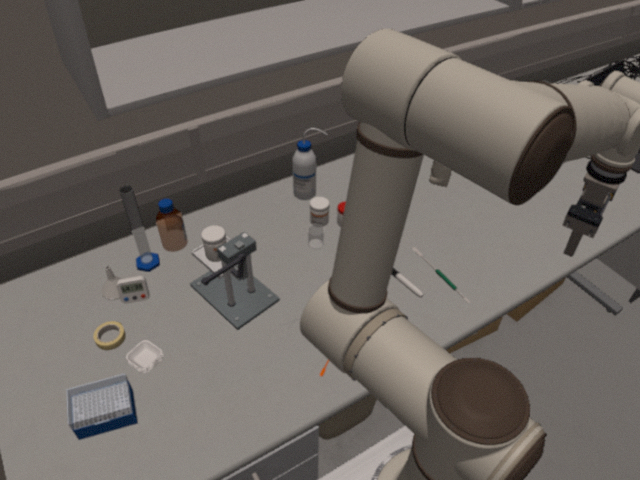

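View pics/side0.png

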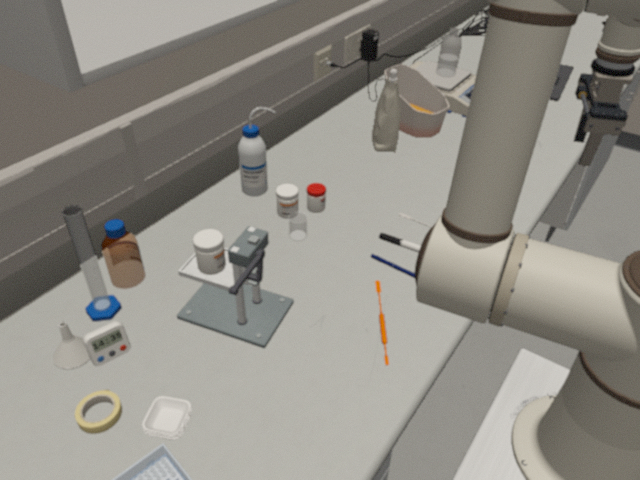

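The lift is at scene (240,290), with the tail at (219,276) and the pot on its platform at (213,240). Candidates for the spatula:
- Scene (446,280): green grip. This is the one that fits the description.
- Scene (325,368) / side (382,320): orange look-alike.
- Scene (408,284) / side (400,242): black and white marker.
- Side (395,265): blue pen.

I choose the green one and check it in a close crop.

Run:
```python
from h import *
np.set_printoptions(precision=4,suppress=True)
im=grab_frame("scene")
save("crop1.png",cv2.resize(im[225:325,370:490],None,fx=6,fy=6,interpolation=cv2.INTER_CUBIC))
for d in outline_of("scene","spatula")[:6]:
    m=d["mask"];ys,xs=np.nonzero(m);print(d["conf"],np.round(d["at"]),m.sum(),xs.min(),xs.max(),ys.min(),ys.max())
for p in [(413,249),(468,302),(446,280)]: print("spat",p,onz("scene",p,.005))
for c,ps in dict(scene=[(192,285),(240,322),(278,296)],side=[(180,313),(265,338),(293,299),(205,280)]).items():
    for p in ps: print(c,p,onz(c,p,.012))
rs=[ray("scene",(218.8,276.3)),ray("side",(242.4,283.3))];print("tail",tri(rs))
rs=[ray("scene",(212.2,252.7)),ray("side",(212.6,265))];print("pot",tri(rs))
```

```text
0.59 [447. 279.] 129 416 456 250 290
spat (413, 249) [ 0.5237 -0.3852  0.005 ]
spat (468, 302) [ 0.312  -0.3802  0.005 ]
spat (446, 280) [ 0.3941 -0.3838  0.005 ]
scene (192, 285) [0.7054 0.1587 0.012 ]
scene (240, 322) [0.5414 0.1092 0.012 ]
scene (278, 296) [ 0.564  -0.0028  0.012 ]
side (180, 313) [0.7162 0.1558 0.012 ]
side (265, 338) [0.5437 0.1105 0.012 ]
side (293, 299) [ 0.5621 -0.0001  0.012 ]
side (205, 280) [0.742  0.0609 0.012 ]
tail (array([0.5678, 0.1307, 0.153 ]), [np.float64(0.00020058312932572816), np.float64(0.00020058312932582885)])
pot (array([0.6619, 0.1069, 0.1299]), [np.float64(0.001325216593165687), np.float64(0.001325216593165507)])
```

View pics/crop1.png

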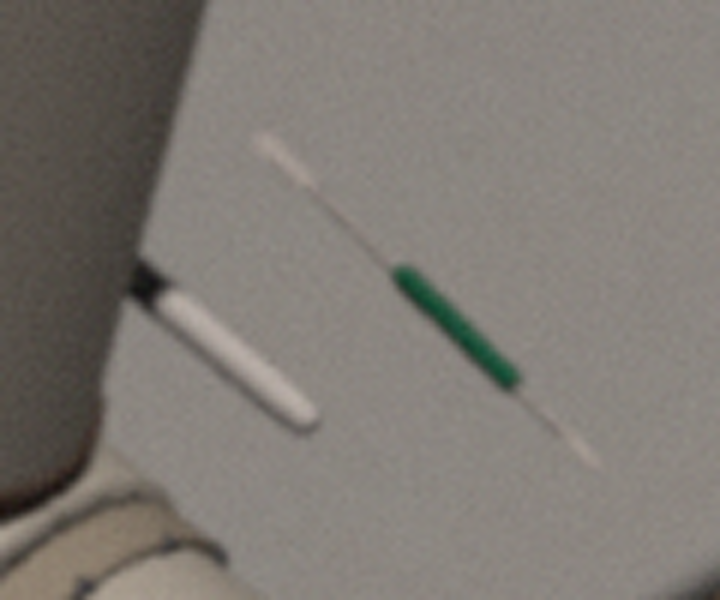

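The crop shows the green-grip spatula with its grip from (400,270) to (515,385), the longer free end up-left (away from the robot), and the marker to its left, well apart. I'll move over it.

```bash
python3 -m pendant '[{"linear":[45,37,0],"twist":[0,0,-0.09],"gripper":100},{"linear":[45,37,0],"twist":[0,0,-0.09],"gripper":100},{"linear":[45,37,0],"twist":[0,0,-0.1],"gripper":100},{"linear":[45,37,0],"twist":[0,0,-0.1],"gripper":100},{"linear":[0,0,0],"twist":[0,0,0],"gripper":100},{"linear":[0,0,0],"twist":[0,0,0],"gripper":100}]' 40
cat > sp.py <<'E'
from h import *
np.set_printoptions(precision=4,suppress=True)
def meas(save_as=None):
    cal=get_calibration("wrist");im=grab_frame("wrist")
    if save_as: save(save_as,im)
    hsv=cv2.cvtColor(im,cv2.COLOR_RGB2HSV)
    m=cv2.inRange(hsv,(60,90,25),(95,255,255));n,l,st,ce=cv2.connectedComponentsWithStats(m)
    i=1+np.argmax(st[1:,4]);ys,xs=np.nonzero(l==i);P=np.c_[xs,ys].astype(float);c=P.mean(0)
    u=np.linalg.svd(P-c,full_matrices=False)[2][0];s=(P-c)@u
    e=[c+u*np.percentile(s,1),c+u*np.percentile(s,99)]
    return cal,c,e,st[i,4]
if __name__=="__main__":
    import sys
    cal,c,e,a=meas(sys.argv[1]);print(read_state()["tool_pos"],read_state()["orientation"],a,c,e)
    for p in [c]+e: print(onz("wrist",p,.006,cal))
    np.save(sys.argv[1]+".npy",np.array([ray("wrist",p,cal) for p in [c]+e]))
    sc=[(446.3,279.2)]
    print("tri w/ scene",tri([ray("wrist",c,cal),ray("scene",sc[0])]))
E
python3 sp.py w1.png
```

```text
clock: 1.45
tool_pos: [0.3859, -0.389, 0.2146]
orientation: [3.141, 0.0, -0.012]
wrist_force: [-0.1, -0.6, 0.4]
opening: 0.0917
grip_force: 0.0
[ 0.3855 -0.3894  0.2146] [ 3.1413  0.0003 -0.0135] 653 [312.1394 194.1394] [array([312.5011, 159.0105]), array([311.7701, 229.9923])]
[ 0.3992 -0.3838  0.006 ]
[ 0.4345 -0.3847  0.006 ]
[ 0.3614 -0.3828  0.006 ]
tri w/ scene (array([ 0.3974, -0.3852,  0.0044]), [np.float64(0.002069020288051603), np.float64(0.002069020288051646)])
```

View pics/w1.png

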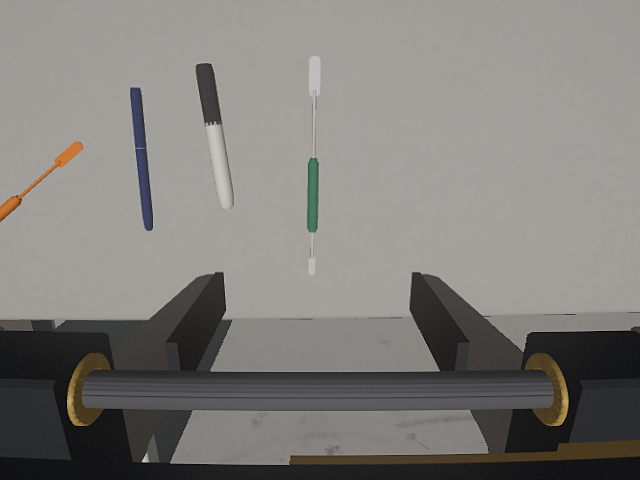

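The wrist view confirms it: the green grip runs from (312,159) to (312,230), the free end is ahead, and the marker is at (215,140). I'll descend partway and take a second measurement.

```bash
python3 -m pendant '[{"linear":[0,2,-30],"twist":[0,0,-0.01],"gripper":45},{"linear":[0,2,-30],"twist":[0,0,0],"gripper":45},{"linear":[0,1,-30],"twist":[0,0,0],"gripper":45},{"linear":[0,0,0],"twist":[0,0,0],"gripper":45},{"linear":[0,0,0],"twist":[0,0,0],"gripper":45}]' 40
python3 sp.py w2.png
python3 - <<'E'
from h import *
a=np.load("w1.png.npy");b=np.load("w2.png.npy")
for i in range(3): print(tri([a[i],b[i]]))
E
```

```text
clock: 2.12
tool_pos: [0.386, -0.3851, 0.1259]
orientation: [3.14, -0.001, -0.024]
wrist_force: [0.4, 0.3, 0.2]
opening: 0.044
grip_force: 0.0
[ 0.3864 -0.3853  0.1264] [ 3.1392 -0.0016 -0.0241] 1091 [315.5069 213.374 ] [array([315.568 , 168.0006]), array([315.4466, 258.105 ])]
[ 0.399  -0.3839  0.006 ]
[ 0.4345 -0.3848  0.006 ]
[ 0.3616 -0.3829  0.006 ]
tri w/ scene (array([ 0.3973, -0.3852,  0.0043]), [np.float64(0.0019030377985687417), np.float64(0.0019030377985686385)])
(array([ 0.40003097, -0.38387514,  0.01077356]), [np.float64(4.844070739069382e-05), np.float64(4.844070739063181e-05)])
(array([ 0.43455553, -0.3847499 ,  0.00647753]), [np.float64(9.10122961810349e-05), np.float64(9.101229618112889e-05)])
(array([ 0.36080353, -0.38280627,  0.00376275]), [np.float64(5.6877539728816196e-05), np.float64(5.6877539728776494e-05)])
```

```bash
python3 -m pendant '[{"linear":[18,1,-30],"twist":[0,0,0],"gripper":45},{"linear":[18,0,-30],"twist":[0,0,0],"gripper":45},{"linear":[0,0,-30],"twist":[0,0,0],"gripper":45},{"linear":[0,0,-22],"twist":[0,0,0],"gripper":45},{"linear":[0,0,-10],"twist":[0,0,0],"gripper":45},{"linear":[0,0,0],"twist":[0,0,0],"gripper":45},{"linear":[0,0,0],"twist":[0,0,0],"gripper":45}]' 40
python3 -m pendant '[{"linear":[0,0,0],"twist":[0,0,0],"gripper":0},{"linear":[0,0,0],"twist":[0,0,0],"gripper":0},{"linear":[0,0,0],"twist":[0,0,0],"gripper":0},{"linear":[0,0,0],"twist":[0,0,0],"gripper":0},{"linear":[0,0,0],"twist":[0,0,0],"gripper":0},{"linear":[0,0,0],"twist":[0,0,0],"gripper":0}]' 60
```

```text
clock: 3.05
tool_pos: [0.4229, -0.3839, 0.0041]
orientation: [3.139, -0.002, -0.023]
wrist_force: [-0.0, -0.1, 0.8]
opening: 0.0411
grip_force: 0.0
clock: 3.8
tool_pos: [0.4223, -0.3829, 0.0027]
orientation: [3.141, -0.0, -0.023]
wrist_force: [-0.4, -0.0, 1.7]
opening: 0.009
grip_force: 60.0
```

```bash
python3 -m pendant '[{"linear":[0,0,20],"twist":[0,0,0],"gripper":0},{"linear":[0,0,45],"twist":[0,0,0],"gripper":0},{"linear":[0,0,50],"twist":[0,0,0],"gripper":0},{"linear":[0,0,50],"twist":[0,0,0],"gripper":0},{"linear":[0,0,40],"twist":[0,0,0],"gripper":0},{"linear":[-3,35,0],"twist":[0,0,0.02],"gripper":0},{"linear":[-3,48,0],"twist":[0,0,0.03],"gripper":0},{"linear":[-3,48,0],"twist":[0,0,0.03],"gripper":0},{"linear":[-3,48,0],"twist":[0,0,0.03],"gripper":0},{"linear":[-3,48,0],"twist":[0,0,0.03],"gripper":0},{"linear":[-3,48,0],"twist":[0,0,0.03],"gripper":0},{"linear":[-3,48,0],"twist":[0,0,0.03],"gripper":0},{"linear":[-3,48,0],"twist":[0,0,0.02],"gripper":0},{"linear":[-3,48,0],"twist":[0,0,0.02],"gripper":0},{"linear":[-3,40,0],"twist":[0,0,0.01],"gripper":0},{"linear":[0,20,0],"twist":[0,0,0],"gripper":0},{"linear":[0,0,0],"twist":[0,0,0],"gripper":0},{"linear":[0,0,0],"twist":[0,0,0],"gripper":0}]' 60
python3 - <<'E'
from h import *
np.set_printoptions(precision=4,suppress=True)
cal=get_calibration("wrist");im=grab_frame("wrist");save("w3.png",im)
print(ray("wrist",(320,240),cal))
P={"wrist":[], "scene":[], "side":[]}
for c in P:
    if c!="wrist": save(c+"3.png",grab_frame(c))
    k=cal if c=="wrist" else None
    for l in ["lift","pawl_tail","pot"]:
        for d in place_of(c,l)[:2]: print(c,l,np.round(d["at"],1),round(d["conf"],2),onz(c,d["at"],{"pawl_tail":.171,"pot":.11}.get(l,0),k))
E
```

```text
clock: 6.05
tool_pos: [0.3923, 0.0956, 0.2081]
orientation: [3.141, -0.001, 0.226]
wrist_force: [-0.5, -0.3, -0.3]
opening: 0.0092
grip_force: 60.0
(array([0.467 , 0.1136, 0.378 ]), array([-0.2747, -0.0723, -0.9588]))
scene lift [239.6 299.3] 0.85 [0.6129 0.0762 0.    ]
scene pawl_tail [219.  275.2] 0.78 [0.5536 0.1343 0.171 ]
scene pot [217.1 256.1] 0.74 [0.6675 0.0952 0.11  ]
side lift [249.9 316.6] 0.84 [0.6089 0.0775 0.    ]
side pawl_tail [244.3 281.1] 0.88 [0.5555 0.1384 0.171 ]
side pot [212.9 267.5] 0.67 [0.672  0.0976 0.11  ]
side pot [342.9 293.2] 0.52 [0.4395 0.0142 0.11  ]
```

View pics/w3.png

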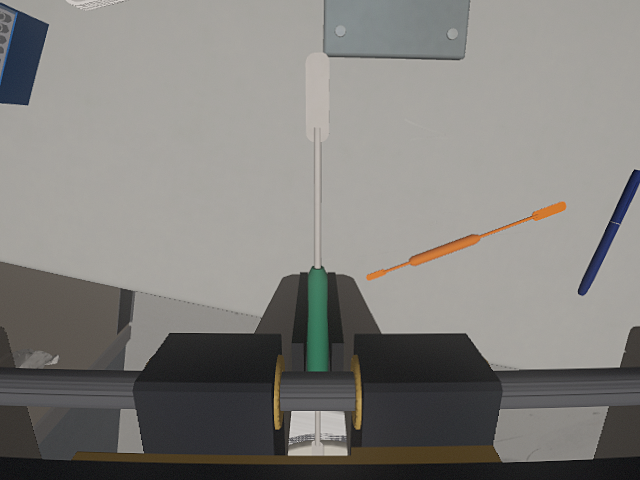

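The picture shows the spatula held straight ahead, tip at (317,55), with the lift base's front edge from (323,56) to (466,58). I'll use that edge for the lift's pose.

```bash
python3 - <<'E'
from h import *
np.set_printoptions(precision=4,suppress=True)
cal=get_calibration("wrist")
a=onz("wrist",(324,54.5),.012,cal);b=onz("wrist",(466.5,56.5),.012,cal)
d=(a-b)[:2];yaw=np.arctan2(-d[0],d[1]);print(a,b,np.linalg.norm(d),yaw)
R=np.array([[np.cos(yaw),-np.sin(yaw)],[np.sin(yaw),np.cos(yaw)]])
O=(a+b)[:2]/2+R@[.065,0];print("O",O)
W=lambda x,y,z:np.r_[O+R@[x,y],z]
print("tail",W(-.038,.070,.171),"tailend",W(-.038,.105,.176))
for c in["scene","side"]:
    for X in [W(-.038,.07,.171),W(-.038,.105,.176),W(-.0,0,0)]: print(c,proj(c,X))
s=read_state();p=np.array(s["tool_pos"]);y=s["orientation"][2]
print("TCP in lift",R.T@(p[:2]-O),y-yaw,p)
for z in(.205,.211,.215): print("tip",onz("wrist",(317,53),z,cal),"axis back",onz("wrist",(317.5,268),z,cal))
E
python3 - <<'E'
import cv2
a=cv2.imread("pics/scene3.png")[215:335,165:315];b=cv2.imread("pics/side3.png")[215:335,170:320]
cv2.imwrite("pics/c3.png",cv2.resize(cv2.hconcat([a,b]),(800,320),interpolation=cv2.INTER_CUBIC))
E
```

```text
[0.5324 0.1227 0.012 ] [ 0.5609 -0.0035  0.012 ] 0.1293122513388646 0.2223114751098495
O [0.6101 0.0739]
tail [0.5576 0.1338 0.171 ] tailend [0.5499 0.168  0.176 ]
scene [218.412  273.9038]
scene [204.3993 281.0138]
scene [240.9536 299.6866]
side [245.1646 279.0303]
side [234.6218 290.5845]
side [250.6313 315.2151]
TCP in lift [-0.2076  0.0697] 0.00438892010810632 [0.3922 0.0962 0.2076]
tip [0.4978 0.1212 0.205 ] axis back [0.4033 0.0991 0.205 ]
tip [0.4967 0.1209 0.211 ] axis back [0.4055 0.0996 0.211 ]
tip [0.496  0.1207 0.215 ] axis back [0.407  0.0999 0.215 ]
```

View pics/c3.png

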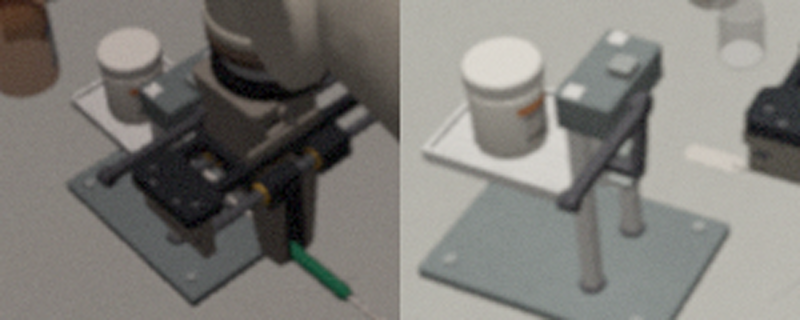

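The tail's end is in side crop (570,200), i.e. side (234,290), matching the model's projection (234.6,290.6). So the lift pose is good. I'll lower, then go in under the tail.

```bash
python3 - <<'E'
from h import *
a=tri([ray("wrist",(317,53)),ray("side",(278.7,272))]);print("tip",a)
E
python3 -m pendant '[{"linear":[0,0,-25],"twist":[0,0,0],"gripper":0},{"linear":[0,0,-25],"twist":[0,0,0],"gripper":0},{"linear":[0,0,-8],"twist":[0,0,0],"gripper":0},{"linear":[0,0,0],"twist":[0,0,0],"gripper":0},{"linear":[10,2,0],"twist":[0,0,0],"gripper":0},{"linear":[17,4,0],"twist":[0,0,0],"gripper":0},{"linear":[17,4,0],"twist":[0,0,0],"gripper":0},{"linear":[17,4,0],"twist":[0,0,0],"gripper":0},{"linear":[17,4,0],"twist":[0,0,0],"gripper":0},{"linear":[8,2,0],"twist":[0,0,0],"gripper":0},{"linear":[0,0,0],"twist":[0,0,0],"gripper":0},{"linear":[0,0,0],"twist":[0,0,0],"gripper":0}]' 60
python3 - <<'E'
import cv2
from h import *
save("side4.png",grab_frame("side"));save("w4.png",grab_frame("wrist"))
a=cv2.imread("pics/side4.png")[215:335,170:320];b=cv2.imread("pics/w4.png")[0:256,160:480]
cv2.imwrite("pics/c4.png",cv2.hconcat([cv2.resize(a,(400,320),interpolation=cv2.INTER_CUBIC),cv2.resize(b,(400,320))]))
E
```

```text
tip (array([0.49666924, 0.12078957, 0.20957389]), [np.float64(0.00035988440038412645), np.float64(0.00035988440038415637)])
clock: 8.15
tool_pos: [0.4779, 0.1163, 0.1497]
orientation: [-3.142, 0.0, 0.227]
wrist_force: [0.1, 0.1, -0.9]
opening: 0.0094
grip_force: 60.0
```

View pics/c4.png

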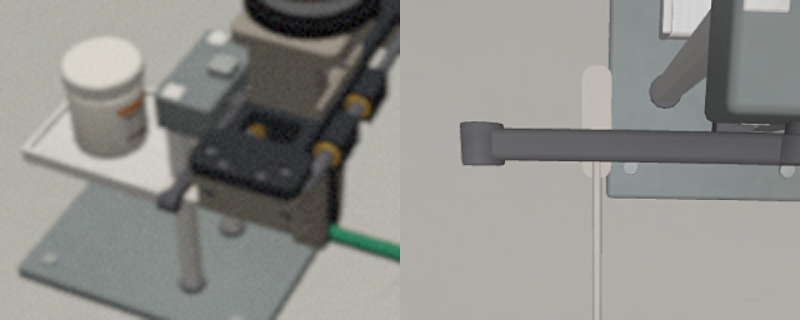

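The flat end passes under the tail bar near its middle: in the right half of the crop, the tip is at (597,70) and the bar crosses it at (597,145). I'll raise now.

```bash
python3 -m pendant '[{"linear":[0,0,5],"twist":[0,0,0],"gripper":0},{"linear":[0,0,5],"twist":[0,0,0],"gripper":0},{"linear":[0,0,5],"twist":[0,0,0],"gripper":0},{"linear":[0,0,5],"twist":[0,0,0],"gripper":0},{"linear":[0,0,5],"twist":[0,0,0],"gripper":0},{"linear":[0,0,5],"twist":[0,0,0],"gripper":0},{"linear":[0,0,5],"twist":[0,0,0],"gripper":0},{"linear":[0,0,5],"twist":[0,0,0],"gripper":0},{"linear":[0,0,5],"twist":[0,0,0],"gripper":0},{"linear":[0,0,5],"twist":[0,0,0],"gripper":0},{"linear":[0,0,5],"twist":[0,0,0],"gripper":0},{"linear":[0,0,5],"twist":[0,0,0],"gripper":0},{"linear":[0,0,0],"twist":[0,0,0],"gripper":0}]' 60
python3 -m pendant '[{"linear":[0,0,0],"twist":[0,0,0],"gripper":0},{"linear":[0,0,0],"twist":[0,0,0],"gripper":0},{"linear":[0,0,0],"twist":[0,0,0],"gripper":0},{"linear":[0,0,0],"twist":[0,0,0],"gripper":0},{"linear":[0,0,0],"twist":[0,0,0],"gripper":0},{"linear":[0,0,0],"twist":[0,0,0],"gripper":0},{"linear":[0,0,0],"twist":[0,0,0],"gripper":0},{"linear":[0,0,0],"twist":[0,0,0],"gripper":0},{"linear":[0,0,0],"twist":[0,0,0],"gripper":0},{"linear":[0,0,0],"twist":[0,0,0],"gripper":0},{"linear":[0,0,0],"twist":[0,0,0],"gripper":0},{"linear":[0,0,0],"twist":[0,0,0],"gripper":0},{"linear":[0,0,0],"twist":[0,0,0],"gripper":0},{"linear":[0,0,0],"twist":[0,0,0],"gripper":0},{"linear":[0,0,0],"twist":[0,0,0],"gripper":0},{"linear":[0,0,0],"twist":[0,0,0],"gripper":0},{"linear":[0,0,0],"twist":[0,0,0],"gripper":0},{"linear":[0,0,0],"twist":[0,0,0],"gripper":0},{"linear":[0,0,0],"twist":[0,0,0],"gripper":0},{"linear":[0,0,0],"twist":[0,0,0],"gripper":0}]'
python3 - <<'E'
import cv2
from h import *
save("side5.png",grab_frame("side"));save("w5.png",grab_frame("wrist"))
a=cv2.imread("pics/side5.png")[205:325,170:320];b=cv2.imread("pics/w5.png")[0:320,120:520]
cv2.imwrite("pics/c5.png",cv2.hconcat([cv2.resize(a,(400,320),interpolation=cv2.INTER_CUBIC),b]))
E
```

```text
clock: 9.88
tool_pos: [0.4785, 0.1163, 0.2102]
orientation: [3.141, -0.001, 0.227]
wrist_force: [-0.2, -0.2, -0.1]
opening: 0.0095
grip_force: 60.0
clock: 12.38
tool_pos: [0.4782, 0.1162, 0.2096]
orientation: [3.142, 0.0, 0.227]
wrist_force: [0.6, -0.3, -0.3]
opening: 0.0093
grip_force: 60.0
```

View pics/c5.png

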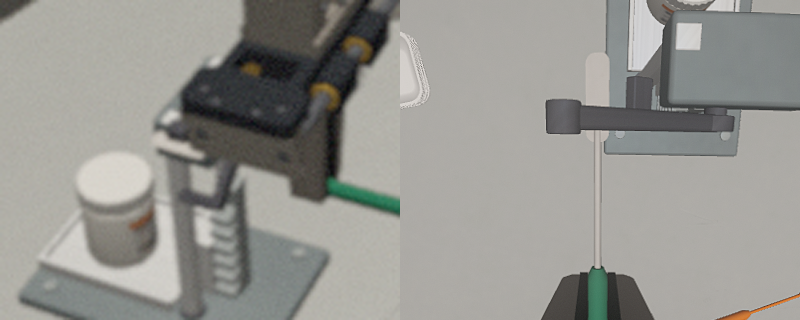

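The platform is down with the pot upright on it, at left (118,215), and the tail stays raised. I'll back out and return the spatula to its clear starting spot.

```bash
python3 -m pendant '[{"linear":[0,0,-8],"twist":[0,0,0],"gripper":0},{"linear":[-15,-3.5,0],"twist":[0,0,0],"gripper":0},{"linear":[-25,-5.5,0],"twist":[0,0,0],"gripper":0},{"linear":[-25,-5.5,0],"twist":[0,0,0],"gripper":0},{"linear":[-21,-5.5,0],"twist":[0,0,0],"gripper":0},{"linear":[3,-35,0],"twist":[0,0,-0.02],"gripper":0},{"linear":[3,-48,0],"twist":[0,0,-0.03],"gripper":0},{"linear":[3,-48,0],"twist":[0,0,-0.03],"gripper":0},{"linear":[3,-48,0],"twist":[0,0,-0.03],"gripper":0},{"linear":[3,-48,0],"twist":[0,0,-0.03],"gripper":0},{"linear":[3,-48,0],"twist":[0,0,-0.03],"gripper":0},{"linear":[3,-48,0],"twist":[0,0,-0.03],"gripper":0},{"linear":[3,-48,0],"twist":[0,0,-0.02],"gripper":0},{"linear":[3,-48,0],"twist":[0,0,-0.02],"gripper":0},{"linear":[3,-40,0],"twist":[0,0,-0.01],"gripper":0},{"linear":[0,-22,0],"twist":[0,0,0],"gripper":0},{"linear":[0,0,-40],"twist":[0,0,0],"gripper":0},{"linear":[0,0,-45],"twist":[0,0,0],"gripper":0},{"linear":[0,0,-45],"twist":[0,0,0],"gripper":0},{"linear":[0,0,0],"twist":[0,0,0],"gripper":0}]'
```

```text
clock: 14.98
tool_pos: [0.4199, -0.3815, 0.0673]
orientation: [-3.134, 0.006, -0.023]
wrist_force: [-0.1, 0.3, 0.7]
opening: 0.0092
grip_force: 60.0
```

```bash
python3 -m pendant '[{"linear":[0,0,-25],"twist":[0,0,0],"gripper":0},{"linear":[0,0,-20],"twist":[0,0,0],"gripper":0},{"linear":[0,0,-12],"twist":[0,0,0],"gripper":0},{"linear":[0,0,0],"twist":[0,0,0],"gripper":0},{"linear":[0,0,0],"twist":[0,0,0],"gripper":0}]'
```

```text
clock: 15.6
tool_pos: [0.4227, -0.3853, 0.0155]
orientation: [3.14, -0.001, -0.023]
wrist_force: [-0.0, 0.5, -0.6]
opening: 0.0091
grip_force: 60.0
```

```bash
python3 -m pendant '[{"linear":[0,0,-6],"twist":[0,0,0],"gripper":0},{"linear":[0,0,-4],"twist":[0,0,0],"gripper":0},{"linear":[0,0,-2],"twist":[0,0,0],"gripper":0},{"linear":[0,0,0],"twist":[0,0,0],"gripper":0},{"linear":[0,0,0],"twist":[0,0,0],"gripper":0},{"linear":[0,0,0],"twist":[0,0,0],"gripper":35},{"linear":[0,0,0],"twist":[0,0,0],"gripper":35},{"linear":[0,0,0],"twist":[0,0,0],"gripper":35},{"linear":[0,0,0],"twist":[0,0,0],"gripper":35},{"linear":[0,0,20],"twist":[0,0,0],"gripper":35},{"linear":[0,0,40],"twist":[0,0,0],"gripper":35},{"linear":[0,0,50],"twist":[0,0,0],"gripper":35},{"linear":[-20,0,50],"twist":[0,0,0],"gripper":35},{"linear":[-20,0,30],"twist":[0,0,0],"gripper":35},{"linear":[0,0,0],"twist":[0,0,0],"gripper":35},{"linear":[0,0,0],"twist":[0,0,0],"gripper":35},{"linear":[0,0,0],"twist":[0,0,0],"gripper":35},{"linear":[0,0,0],"twist":[0,0,0],"gripper":35}]'
python3 - <<'E'
import cv2
from h import *
save("side6.png",grab_frame("side"));save("w6.png",grab_frame("wrist"))
a=cv2.imread("pics/side6.png")[205:325,170:320];b=cv2.imread("pics/w6.png")[0:320,120:520]
cv2.imwrite("pics/c6.png",cv2.hconcat([cv2.resize(a,(400,320),interpolation=cv2.INTER_CUBIC),b]))
E
```

```text
clock: 17.85
tool_pos: [0.3821, -0.3841, 0.1913]
orientation: [-3.14, 0.001, -0.023]
wrist_force: [-0.1, -0.5, -1.0]
opening: 0.0324
grip_force: 0.0
```

View pics/c6.png

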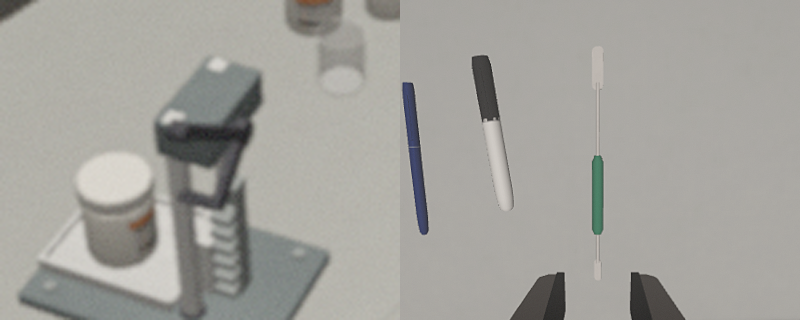

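The spatula lies on the bench at right (597,195). The pot stands on the lowered platform at left (118,215), and the tail is up with the pawl off at left (170,130). I'll hand the job in.

```bash
python3 -c "from plant import *;print(close_job())"
```

```text
the job is handed in; nothing more can be done
None
```

I've handed the job in: the spatula flicked the pawl off, the platform sank with the pot still upright on it, and the spatula is back on the bench clear of the lift; the last pictures show this, but the hand-in returned no verdict.

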